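# Pack the finished power unit and tuck its carton shut

### The job

Two metal power units are cooling on the sloping rack: stand the lower one upright on its base on the floor of the open carton, leaving room for the tuck tab at the front end. Then fold the tab in and swing the flap shut, so that the tab goes down inside the front wall and the flap lies flat on the carton. Leave the taller unit in its seat, and do not knock over or shift the bottle, the tumbler, the spool and the heat gun.

Things in the scene. Friction and masses are not known exactly. Their poses are not given: they have to be found in the camera images.
- carton: Open carton of stiff brown board, fixed to the bench, outside 140 (x) x 110 (y) x 64 (z) mm; walls and floor 4 mm, so inside 132 x 102 mm and 60 deep. Origin: centre of the underside, z up. Its flap is hinged along the top of the +x end wall; the -x end wall is the front wall, behind whose rim the tab goes. The flap underside closes at 64 mm height.
- flap (a joint): Angle of the carton's flap, rad: 0 = shut flat, 1.57 = upright, more = leaning back beyond the +x end; range 0 to 2.4. The flap is a board 128 mm long (from hinge to crease), 108 mm wide, 4 mm thick. A stiff crease: it stays where it is left; under 1 N at its free end moves it.
- tab (a joint): Tuck tab against the flap, rad: 0 = square (straight down when the flap is shut), positive = splayed outward (1.57 in line with the flap), negative = folded inward; -0.5 to 1.5. 30 mm long, 64 wide (centred), 3 thick. Stiff crease: stays where left, 0.6 N at its tip moves it. Shut and square it is 6 mm from the front wall, tip 36 mm above the bench; splayed over 0.1 it catches on the rim.
- flap_hinge (a point): Middle of the flap's hinge line, on the carton at x = +70, z = 66 mm in its frame; axis along the carton's y. Middle of the board's thickness.
- tab_crease (a point): Middle of the crease between flap and tab, at the flap's free end, 128 mm from the hinge line, middle of the board's thickness.
- tab_tip (a point): Middle of the tab's free edge, 30 mm from the crease.
- unit_low: The lower metal power unit, to be packed: a vented aluminium box 44 (x) x 96 (y) x 48 (z) mm, about 0.3 kg. Origin: centre of its base; z out of its top. At the start it sits with its base on the sloping rack.
- unit_tall: The taller unit, which stays: same box but 66 mm high (z), about 0.42 kg. Origin: centre of its base. It does not fit in the carton.
- rack: Cooling rack of dark sheet steel, fixed, 246 mm wide (y), 90 deep (x). Its seat plate slopes 30 degrees, rising towards +x; two seats at y = +60 and -60 mm, seat middle 42 mm above the origin. A lip on the lower side and fins between the seats rise under 11 mm from the plate. Origin: on the bench under the middle of the seats.
- flux: Bystander: white plastic bottle with black cap, 38 mm across, 105 mm high. Origin: centre of its foot.
- tumbler: Bystander: open steel tumbler with a dark band, 72 mm across, 155 mm high. Origin: centre of its foot.
- spool: Bystander: solder spool standing on its flange, 56 mm across, 38 mm high. Origin: centre of its foot.
- heatgun: Bystander: black heat gun standing upright, nozzle up, 68 mm across at the foot, 190 mm high. Origin: centre of its foot.
Mind the look-alikes: they are no part of the job. What is shaped like the unit_low but green or yellow is not meant.

How it is judged (in metres and radians):
On the way, in this order (a step that is already met when the one before it is completed fails the run):
1. the lower unit stands on its base on the carton's floor, let go, with the flap still open (x of unit_low in the frame of carton between -0.03 and 0.03 m and y of unit_low in the frame of carton between -0.04 and 0.04 m and z of unit_low in the frame of carton below 0.01 m and angle between unit_low's own z axis and vertical below 0.12 rad and linear speed of unit_low below 0.02 m/s and angular speed of unit_low below 0.2 rad/s and contact force between the fingers and unit_low below 0.5 N and value of joint flap above 0.6 rad), for 0.1 s.
2. the flap is shut with its tab inside the front wall (value of joint flap below 0.07 rad and x of tab_tip in the frame of carton above -0.066 m and z of tab_tip in the frame of carton below 0.05 m), for 0.1 s.
At the end, for the whole second after the job is handed in: Lower unit on its base on the carton floor (tilt under 0.12 rad, within 30 mm lengthwise and 40 mm across of centre), at rest; flap shut within 0.07 rad; tab edge inside the front wall, under 50 mm high; taller unit within 20 mm of its start (all of step 2 and x of unit_low in the frame of carton between -0.03 and 0.03 m and y of unit_low in the frame of carton between -0.04 and 0.04 m and z of unit_low in the frame of carton below 0.01 m and angle between unit_low's own z axis and vertical below 0.12 rad and linear speed of unit_low below 0.02 m/s and angular speed of unit_low below 0.2 rad/s and velocity of joint flap below 0.05 rad/s and distance of unit_tall from where it was at the start of the episode below 0.02 m); the robot touches nothing.
It fails at once if the taller unit is pushed out of its seat (over 20 mm) (distance of unit_tall from where it was at the start of the episode above 0.02 m).
It fails at once if the flux is shifted over 25 mm or tipped over 0.4 rad (distance of flux from where it was at the start of the episode above 0.025 m or angle between flux's own z axis and vertical above 0.4 rad).
It fails at once if the tumbler is shifted over 25 mm or tipped over 0.4 rad (distance of tumbler from where it was at the start of the episode above 0.025 m or angle between tumbler's own z axis and vertical above 0.4 rad).
It fails at once if the spool is shifted over 25 mm or tipped over 0.4 rad (distance of spool from where it was at the start of the episode above 0.025 m or angle between spool's own z axis and vertical above 0.4 rad).
It fails at once if the heatgun is shifted over 25 mm or tipped over 0.4 rad (distance of heatgun from where it was at the start of the episode above 0.025 m or angle between heatgun's own z axis and vertical above 0.4 rad).
It also fails if it takes over 69 s, if anything falls off the work surface, if the arm or the gripper's body presses on something with over 40 N, if the wrist force passes 120 N, or if a joint passes its speed limit or range.

### The arm

A 6-joint arm with a two-finger parallel gripper is mounted at the origin on the work surface. World frame = base frame: x ahead of the robot, y to its left, z up, the work surface at z = 0. Lengths are in mm, angles in rad, forces in N, time in s.
With the tool pointing down it reaches from about 300 to 775 mm from the base axis. Payload 14.6 kg.
Tool frame: the origin (TCP) lies at the very end of the fingers, on their centre line; the grasp point (between the pads) lies 19 mm behind it; z points along the fingers, y is the line along which they close (so a half turn about z gives the same grasp; the last joint's range is limited). The gripper opens to 94 mm and grips with 3 to 60 N. Pads are 16 mm wide; open, the fingers measure 119 mm over their backs; the gripper's body (75 mm by 177 mm) begins 78 mm behind the grasp point.
Start: joints at [-1.196, 0.3, 1.521, -0, 1.321, -0.067], TCP at [235.154, -497.184, 205.446] pointing down, gripper open.
Joint ranges: [-3.03, 3.03], [-0.79, 2.21], [0.23, 2.52], [-1.04, 4.18], [0, 3.07], [-2.55, 2.55]. Speed limits (rad/s): [2.22, 2.22, 2.57, 3.14, 3.14, 3.14].

### API

Orientations are given as [roll, pitch, yaw] about the fixed x, y, z axes, in that order (R = Rz(yaw) Ry(pitch) Rx(roll)).
In Python, from cell import manip gives the robot as it stands.
- The arm moves only by the tool servo_tool, never from a script. Its argument "rows" is a list of rows, each a list of 7 numbers: the turn, a rotation vector about the world's x, y, z in degrees, then the shift along the world's x, y, z in mm, then the closure, from 0 (fully open) to 1 (shut). In form: [[rx, ry, rz, dx, dy, dz, fingers], ...]. A call has 1 to 20 rows; each row shifts and turns the commanded pose from where the row before left it; what a row does not reach is not made up. A row lasts 1/8 s, in which the tool goes at most 62.5 mm and 10.7 degrees, less where a joint would pass 70% of its speed; a pose out of reach is approached as far as the arm can. A call with a gripper value outside its range is refused whole. The fingers move at their own pace and stop on an object; "grip_force" is the grip in N (left out, the last holds). Time passes only in rows, so rows that do not move let the fingers close. It gives the time, the measured TCP pose, the force, the opening and the grip force at its end, in the units of the state.
- manip.read_state(): the state, without advancing time (a new reading comes with each control period).
- manip.camera(name): name is "side" or "top" or "wrist"; returns the picture (400x640x3 uint8, red, green, blue); there is no depth.
- manip.camera_info(name): a dict with "fx", "fy", "cx", "cy" (pixels), "D" ([k1, k2, p1, p2, k3] as OpenCV has them; the pictures are not rectified), "position" and "rotation" of the camera in the world; the wrist camera has in their place "T_tool_cam" (4x4, takes a point from camera to tool coordinates, whose origin is the TCP and whose axes are the flange's). Camera axes: x right, y down, z forward; pixel columns grow to the right and rows downward; lengths in mm; the calibration is good to about 2 mm. A picture is of the moment at which its call begins: read the wrist's pose just before it. camera_info takes no time and is no camera call.
- manip.sign_off(): hands the job in; it is judged then, once.
The state is a dict: "clock": time; "joints": joint angles; "qd": joint speeds; "effort": joint torques, N m; "eef_pos": TCP position; "eef_rot": TCP orientation; "wrist_force": force on the tool from outside, world axes, zero at the start; "moment": the same for the moment, N m; "finger_gap": finger opening in mm; "finger_force": force on a finger pad.
Only numpy, scipy, OpenCV 4.12 (cv2) and the standard library are available. Lean on these libraries where they do the work, as an engineer would, in place of code of your own. Each camera call takes 0.05 s, during which the arm holds its last target. There are 200 camera calls.

## Working session

There is one attempt and no reset: what is moved stays moved. The work goes in short steps, Python scripts to look and compute and a tool call to move; the robot and the scene stay as the last step left them, time stands still between calls to the robot, and variables do not carry over. Pictures are saved under pics/ and viewed, at most 10 in all, crops included, and the job is handed in when it is done.

Besides the shell and the picture viewer there is one more tool, called after "Request:" as name(argument=value, ...) on one line, values as JSON. servo_tool: Moves the arm, as the interface text tells. Its arguments: {"type":"object","properties":{"rows":{"type":"array","items":{"type":"array","items":{"type":"number"}}},"grip_force":{"type":"number"}},"required":["rows"]}

```bash
mkdir -p pics; ls
python3 - <<'E'
from cell import manip
import cv2,numpy as np
print(manip.read_state())
for n in("side","top","wrist"):
    im=manip.camera(n);cv2.imwrite(f"pics/{n}0.png",im[:,:,::-1]);i=manip.camera_info(n);print(n,{k:np.round(np.array(v),4).tolist() for k,v in i.items() if not isinstance(v,str)})
E
```

```text
pics
{'clock': 0.0, 'joints': array([-1.19562107e+00,  3.00491408e-01,  1.52158562e+00,  3.14929527e-05,
        1.32067644e+00, -6.66002008e-02]), 'qd': array([-0.00139654, -0.00035042, -0.00083072,  0.00286791,  0.00125456,
       -0.00026583]), 'effort': array([ 1.70998323e-03, -5.31811130e+01, -3.52731335e+01,  7.08878785e-02,
        2.44223006e-02, -1.14372467e-04]), 'eef_pos': array([ 235.05962214, -496.95340943,  204.87326483]), 'eef_rot': array([-3.14043644e+00, -1.07689484e-04,  4.41767580e-01]), 'wrist_force': array([-0.11793703, -0.24551234,  0.08856755]), 'moment': array([-0.01878291, -0.02781989, -0.07969851]), 'finger_force': 0.0, 'finger_gap': 93.97903763245264}
side {'fx': 490.9574, 'fy': 490.9574, 'cx': 326.3651, 'cy': 192.9889, 'D': [-0.0607, 0.0, 0.0, 0.0, 0.0], 'position': [485.2229, 894.4071, 621.4325], 'rotation': [-2.1274, 0.001, -3.0934]}
top {'fx': 403.4073, 'fy': 403.4073, 'cx': 313.1789, 'cy': 208.9798, 'D': [0.0042, 0.0, 0.0, 0.0, 0.0], 'position': [480.5246, 5.0813, 931.1386], 'rotation': [-3.0662, -0.0047, -1.5568]}
wrist {'fx': 321.1394, 'fy': 321.1394, 'cx': 319.3684, 'cy': 200.709, 'D': [-0.0096, 0.0, 0.0, 0.0, 0.0], 'T_tool_cam': [[0.001, -0.9599, -0.2802, 81.5422], [1.0, 0.001, -0.0001, 0.3749], [0.0004, -0.2802, 0.9599, -178.7921], [0.0, 0.0, 0.0, 1.0]]}
```

View pics/top0.png

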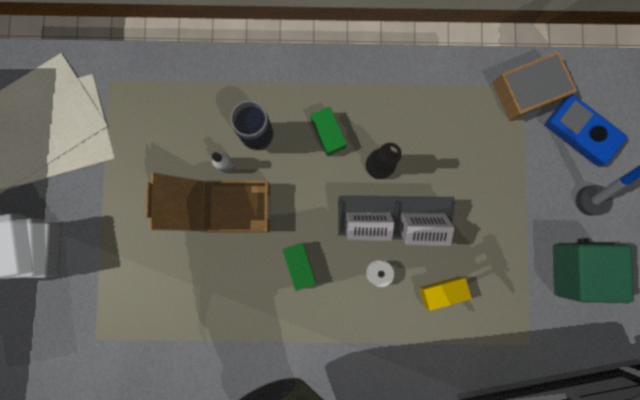

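View pics/side0.png

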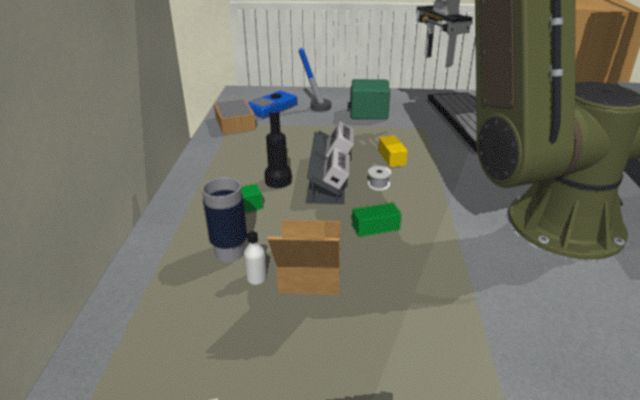

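Run:
```python
import cv2,numpy as np
t=cv2.imread("pics/top0.png");s=cv2.imread("pics/side0.png")
a=cv2.resize(t[160:250,135:285],None,fx=5.33,fy=5.33,interpolation=cv2.INTER_CUBIC)[:300*2]
b=cv2.resize(t[185:255,330:465],(800,415),interpolation=cv2.INTER_CUBIC)
c=cv2.resize(s[110:300,255:415],(480,570),interpolation=cv2.INTER_CUBIC)
cv2.imwrite("pics/c1.png",np.vstack([cv2.resize(a,(500,300)),cv2.resize(b,(500,260))]))
cv2.imwrite("pics/c2.png",c)
```

```text
(no output)
```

View pics/c1.png

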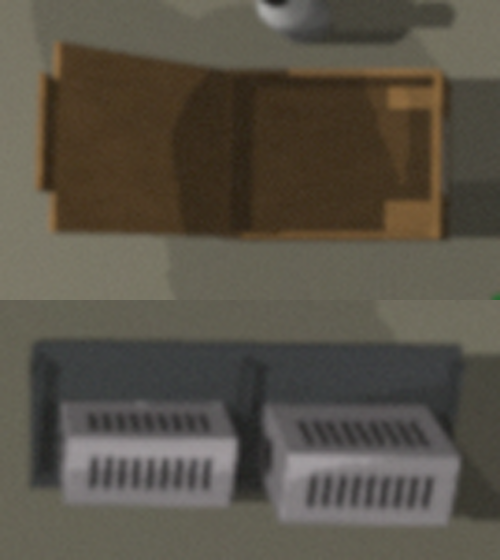

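View pics/c2.png

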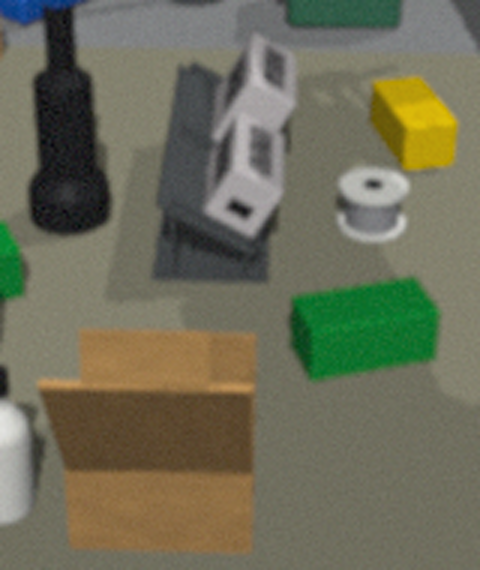

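```bash
cat > h.py <<'E'
import cv2,numpy as np
from scipy.spatial.transform import Rotation as R
from cell import manip
def cam(n,state=None):
    i=manip.camera_info(n);K=np.array([[i["fx"],0,i["cx"]],[0,i["fy"],i["cy"]],[0,0,1]]);D=np.array(i["D"])
    if n=="wrist":
        s=state;M=np.array(i["T_tool_cam"]);Rt=R.from_euler("xyz",s["eef_rot"]).as_matrix()
        return K,D,Rt@M[:3,:3],Rt@M[:3,3]+s["eef_pos"]
    return K,D,R.from_euler("xyz",i["rotation"]).as_matrix(),np.array(i["position"])
def ray(c,p):
    K,D,Rm,o=c;q=cv2.undistortPoints(np.array([[p]],float),K,D).reshape(2);d=Rm@np.r_[q,1];return o,d/np.linalg.norm(d)
def onz(c,p,z): o,d=ray(c,p);return o+d*(z-o[2])/d[2]
def onx(c,p,x): o,d=ray(c,p);return o+d*(x-o[0])/d[0]
def proj(c,P):
    K,D,Rm,o=c;return cv2.projectPoints(np.atleast_2d(np.array(P,float)),cv2.Rodrigues(Rm.T)[0],-Rm.T@o,K,D)[0].reshape(-1,2)
def tri(c1,p1,c2,p2):
    a,u=ray(c1,p1);b,v=ray(c2,p2);s,t=np.linalg.lstsq(np.c_[u,-v],b-a,rcond=None)[0];return (a+s*u+b+t*v)/2,np.linalg.norm(a+s*u-b-t*v)
E
python3 - <<'E'
from h import *
np.set_printoptions(precision=1,suppress=True)
t=cam("top");s=cam("side")
for n,p,z in [("rimFR",(267.6,181),64),("rimFL",(267.9,231.4),64),("hA",(205.5,181.6),66),("hB",(205.5,230.5),66),
 ("lowTop+x L",(347,221.9),95),("lowTop+x R",(393.7,221.9),95),("low-x L",(347,240),72),("low-x R",(392,240),72),
 ("spool",(380.5,273),38),("flux",(216,155),105),("tumb",(250,118),155),("gunfoot",(380,167),20)]: print(n,onz(t,p,z))
cr=lambda x,y:(255+x/3,110+y/3)
# crease corners side+top
print("creaseA",tri(t,(151.5,172.9),s,cr(39,383)));print("creaseB",tri(t,(150.9,229.9),s,cr(254,386)))
print("hingeA",tri(t,(205.5,181.6),s,cr(62,470)),"B",tri(t,(205.5,230.5),s,cr(252,470)))
print("low unit side near -y corner", onz(s,cr(206,205),60))
E
```

```text
rimFR [605.4 101.4  64. ]
rimFL [496.5  98.3  64. ]
hA [601.9 235.1  66. ]
hB [496.5 231.5  66. ]
lowTop+x L [517.9 -68.5  95. ]
lowTop+x R [ 519.3 -165.5   95. ]
low-x L [480.4 -70.8  72. ]
low-x R [ 481.8 -166.5   72. ]
spool [ 409.3 -148.    38. ]
flux [652.2 204.9 105. ]
tumb [716.3 128.6 155. ]
gunfoot [ 647.8 -149.6   20. ]
creaseA (array([601.7, 308.5, 174.7]), np.float64(0.16466215497151063))
creaseB (array([494.1, 305.1, 174.1]), np.float64(0.10330295342109778))
hingeA (array([604.8, 237.6,  57.2]), np.float64(3.4221960798418283)) B (array([496.1, 233.5,  58.4]), np.float64(1.1327668375753135))
low unit side near -y corner [538.4 -69.5  60. ]
```

Request:
servo_tool(rows=[[0,0,6.5,22,38,0,0],[0,0,6.5,22,38,0,0],[0,0,6.5,22,38,0,0],[0,0,6.5,22,38,0,0],[0,0,6.5,22,38,0,0],[0,0,6.5,22,38,0,0],[0,0,6.5,22,38,0,0],[0,0,6.5,22,38,0,0],[0,0,6.5,22,38,0,0],[0,0,6.5,22,38,0,0],[0,-6,0,0,0,-9,0],[0,-6,0,0,0,-9,0],[0,-6,0,0,0,-9,0],[0,-6,0,0,0,-9,0],[0,-6,0,0,0,-9,0],[0,0,0,0,0,0,0],[0,0,0,0,0,0,0]])

```text
clock: 2.28
eef_pos: [455.6, -117.4, 161.2]
eef_rot: [2.619, 0.003, 1.576]
wrist_force: [0.1, -0.4, -1.5]
finger_gap: 93.9
finger_force: 0.0
```

Run:
```python
from h import *
s=manip.read_state();im=manip.camera("wrist");cv2.imwrite("pics/w1.png",im[:,:,::-1])
Rm=R.from_euler("xyz",s["eef_rot"]).as_matrix();print(s["clock"],s["eef_pos"],s["joints"],Rm.round(3),s["wrist_force"])
# predicted unit corners in the wrist picture
u=np.array([.866,0,.5]);n=np.array([-.5,0,.866]);b=np.array([524,-117,42.])
for sx in(-22,22):
  for sy in(-48,48): print(sx,sy,proj(cam("wrist",s),b+sx*u+48*n+[0,sy,0]).round(1))
```

```text
2.275 [ 455.64344237 -117.39115761  161.1943636 ] [-0.45833655 -0.08300564  2.14788258  0.38118275  0.63506875 -0.72175712] [[-0.005  0.867  0.499]
 [ 1.     0.006 -0.   ]
 [-0.003  0.499 -0.867]] [ 0.13932066 -0.37493707 -1.48077551]
-22 -48 [[295. 254.]]
-22 48 [[293.3 148.4]]
22 -48 [[343.1 254.3]]
22 48 [[346.2 148.8]]
```

View pics/w1.png

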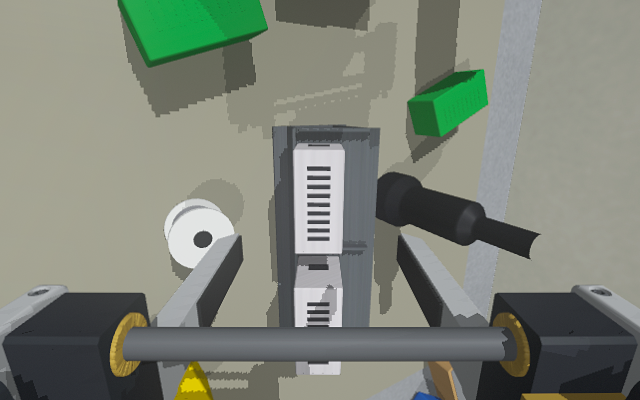

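Request:
servo_tool(rows=[[0,0,0,10,0,-17.5,0],[0,0,0,10,0,-17.5,0],[0,0,0,10,0,-17.5,0],[0,0,0,10,0,-17.5,0],[0,0,0,10,0,-17.5,0],[0,0,0,10,0,-17.5,0],[0,0,0,0,0,0,0],[0,0,0,0,0,0,1],[0,0,0,0,0,0,1],[0,0,0,0,0,0,1],[0,0,0,0,0,0,1],[0,0,0,0,0,0,1],[0,0,0,0,0,0,1],[0,0,0,0,0,0,1],[0,0,0,0,0,0,1]], grip_force=30)

```text
clock: 4.2
eef_pos: [515.3, -117.3, 55.6]
eef_rot: [2.618, 0.003, 1.575]
wrist_force: [1.0, -0.3, 1.8]
finger_gap: 43.9
finger_force: 30.0
```

Request:
servo_tool(rows=[[0,0,0,-5,0,8.75,1],[0,0,0,-10,0,17.5,1],[0,0,0,-10,0,17.5,1],[0,0,0,-10,0,17.5,1],[0,0,0,-10,0,17.5,1],[0,5,0,-5,0,15,1],[0,5,0,0,10,10,1],[0,5,0,0,20,5,1],[0,5,0,0,30,0,1],[0,5,0,0,30,0,1],[0,5,0,0,30,0,1],[0,0,0.7,15,30,0,1],[0,0,0.7,20,30,0,1],[0,0,0,20,30,0,1],[0,0,0,15,30,0,1],[0,0,0,10,30,0,1],[0,0,0,0,20,0,1],[0,0,0,0,9,0,1],[0,0,0,0,0,0,1],[0,0,0,0,0,0,1]])

```text
clock: 6.7
eef_pos: [545.1, 181.1, 164.3]
eef_rot: [-3.142, 0.0, 1.6]
wrist_force: [0.5, -0.7, -4.3]
finger_gap: 43.8
finger_force: 30.0
```

Run:
```python
from h import *
s=manip.read_state();w=manip.camera("wrist");d=manip.camera("side");cv2.imwrite("pics/p2.png",np.hstack([cv2.resize(w[:,100:540],(440,400)),cv2.resize(d[120:320,200:380],(360,400),interpolation=2)])[:,:,::-1])
print(s["clock"],s["eef_pos"],s["eef_rot"],s["finger_gap"])
cw=cam("wrist",s)
for P in [(496.5,98.3,64),(605.4,101.4,64),(604,238,66),(496,235,66)]: print(P,proj(cw,P).round(1))
```

```text
6.7 [545.06306411 181.07118072 164.28617652] [-3.14156951e+00  1.75917564e-04  1.60008003e+00] 43.83285174630195
(496.5, 98.3, 64) [[267.2 280.6]]
(605.4, 101.4, 64) [[378.7 280.7]]
(604, 238, 66) [[390.7 139.3]]
(496, 235, 66) [[263.8 138.9]]
```

View pics/p2.png

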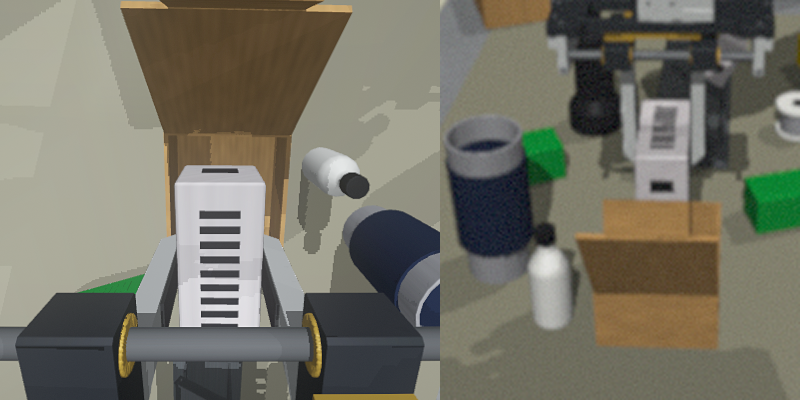

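Request:
servo_tool(rows=[[0,0,0,0.5,0,-15,1],[0,0,0,0.5,0,-15,1],[0,0,0,0,0,-15,1],[0,0,0,0,0,-15,1],[0,0,0,0,0,-15,1],[0,0,0,0,0,-15,1],[0,0,0,0,0,-15,1],[0,0,0,0,0,-15,1],[0,0,0,0,0,-15,1],[0,0,0,0,0,-3,1],[0,0,0,0,0,-2,1],[0,0,0,0,0,0,1],[0,0,0,0,0,0,1]])

```text
clock: 8.43
eef_pos: [546.4, 181.9, 24.6]
eef_rot: [3.141, -0.0, 1.601]
wrist_force: [0.3, -0.0, -4.4]
finger_gap: 43.7
finger_force: 30.0
```

Request:
servo_tool(rows=[[0,0,0,0,0,-1.5,1],[0,0,0,0,0,-1,1],[0,0,0,0,0,-1,1],[0,0,0,0,0,0,1]])

```text
clock: 8.93
eef_pos: [546.1, 181.8, 20.6]
eef_rot: [-3.141, 0.0, 1.601]
wrist_force: [0.6, -0.3, -4.6]
finger_gap: 44.0
finger_force: 30.0
```

Request:
servo_tool(rows=[[0,0,0,0,0,-1,1],[0,0,0,0,0,0,1]])

```text
clock: 9.18
eef_pos: [546.2, 181.8, 20.4]
eef_rot: [3.141, -0.0, 1.601]
wrist_force: [-3.7, -0.5, 5.1]
finger_gap: 43.7
finger_force: 30.0
```

Request:
servo_tool(rows=[[0,0,0,0,0,0,0.45],[0,0,0,0,0,0,0.36],[0,0,0,0,0,0,0.36],[0,0,0,0,0,0,0.36],[0,0,0,0,0,0,0.36],[0,0,0,0,0,15,0.36],[0,0,0,0,0,20,0.36],[0,0,0,0,0,25,0.36],[0,0,0,0,0,30,0.36],[0,0,0,0,0,40,0.36],[0,0,0,0,0,40,1],[0,0,0,0,0,50,1],[0,0,0,0,0,40,1],[0,0,0,0,0,0,1],[0,0,0,0,0,0,1]])

```text
clock: 11.05
eef_pos: [545.8, 181.7, 279.3]
eef_rot: [-3.141, 0.0, 1.601]
wrist_force: [0.6, 0.1, -0.7]
finger_gap: 13.7
finger_force: 0.0
```

Run:
```python
from h import *
s=manip.read_state();w=manip.camera("wrist");d=manip.camera("side");t=manip.camera("top")
cv2.imwrite("pics/p3s.png",d[:,:,::-1]);cv2.imwrite("pics/p3t.png",t[:,:,::-1])
cv2.imwrite("pics/p3.png",np.vstack([np.hstack([cv2.resize(w[:,100:540],(400,364)),cv2.resize(d[200:300,255:365],(400,364),interpolation=2)]),cv2.resize(t[160:240,135:335],(560,224),interpolation=2)[:,:,:] if 0 else np.hstack([cv2.resize(t[160:240,135:335],(560,224),interpolation=2),np.zeros((224,240,3),np.uint8)])])[:,:,::-1])
print(s["clock"],s["eef_pos"],s["eef_rot"],s["finger_gap"])
```

```text
11.05 [545.77225896 181.69745639 279.29369069] [-3.14087355e+00  1.89983047e-04  1.60064211e+00] 13.711353212335718
```

View pics/p3.png

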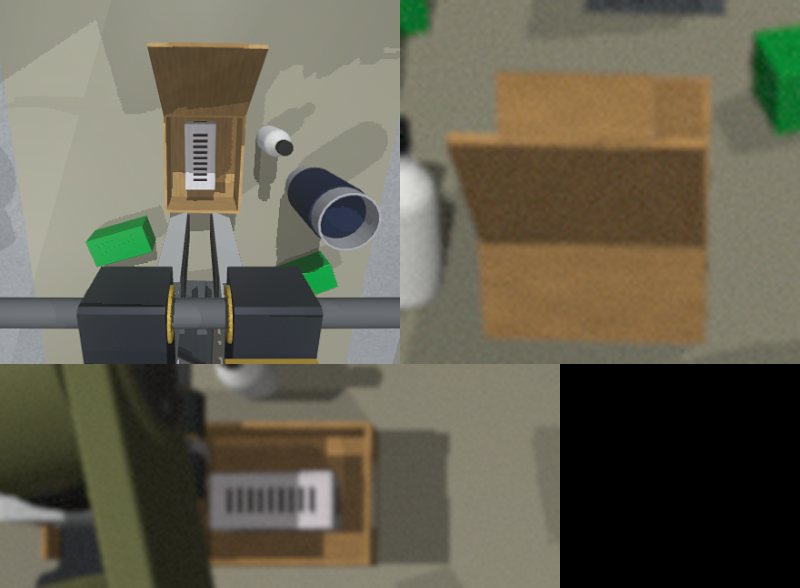

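Run:
```python
from h import *
t=cam("top");s=cam("side")
A=tri(t,(147,181.9),s,(281.7,219.8));B=tri(t,(147,216.4),s,(324.6,220.5));print(A,B)
m=(A[0]+B[0])/2;c=np.array([548,306.8,174.4]);print(m-c,np.linalg.norm(m-c))
th=2.124;d=np.array([-np.cos(th),np.sin(th)]);q=np.array([-np.sin(th),-np.cos(th)])
v=(m-c)[1:];print("s",np.arctan2(v@d,v@q))
# red candidates for targets
for s_ in(.7,.3,0,-.2,-.35): print(s_,30*(np.cos(s_)*q+np.sin(s_)*d))
```

```text
(array([580.21734789, 303.79301287, 204.91696129]), np.float64(0.09254206542273137)) (array([517.3252999 , 301.3296966 , 204.04666444]), np.float64(0.9816634782119039))
[ 0.77132389 -4.23864526 30.08181287] 30.38875646608775
s 0.8776102815339701
0.7 [-9.36841539 28.49969812]
0.3 [-19.72718719  22.60172749]
0 [-25.52536893  15.76247256]
-0.2 [-28.14808085  10.37716457]
-0.35 [-29.38275234   6.05424357]
```

Request:
servo_tool(rows=[[0,0,0,0,37,0,1],[0,0,0,0,37,0,1],[0,0,0,1,38,0,1],[0,0,0,2,37,0,1],[0,0,0,0,0,-27,1],[0,0,0,0,0,-27,1],[0,0,0,0,0,-27,1],[0,0,0,0,0,0,1],[0,0,0,0,0,0,1]])

```text
clock: 12.32
eef_pos: [549.4, 331.0, 199.7]
eef_rot: [3.141, -0.0, 1.601]
wrist_force: [-0.1, 0.4, 0.7]
finger_gap: 0.3
finger_force: 0.0
```

Request:
servo_tool(rows=[[0,0,0,0,-9,-1,1],[0,0,0,0,-9,0,1],[0,0,0,0,-4.5,-1,1],[0,0,0,0,-4.4,-1.5,1],[0,0,0,0,-3.3,-2.5,1],[0,0,0,0,-3.4,-2.5,1],[0,0,0,0,-2.3,-3.4,1],[0,0,0,0,-2.3,-3.5,1],[0,0,0,0,0,0,1],[0,0,0,0,0,0,1],[0,0,0,0,0,0,1]])

```text
clock: 13.7
eef_pos: [549.2, 292.7, 183.4]
eef_rot: [3.141, 0.0, 1.601]
wrist_force: [0.6, 0.3, 0.9]
finger_gap: 0.8
finger_force: 0.0
```

Request:
servo_tool(rows=[[0,0,0,0,0,20,1],[0,0,0,0,10,40,1],[0,0,0,0,30,40,1],[0,0,0,0,40,0,1],[0,0,0,0,0,0,1]])

```text
clock: 14.32
eef_pos: [548.6, 374.7, 282.9]
eef_rot: [-3.141, -0.0, 1.603]
wrist_force: [-0.1, 0.2, -0.5]
finger_gap: 0.0
finger_force: 0.0
```

Run:
```python
from h import *
s=manip.read_state();w=manip.camera("wrist");d=manip.camera("side");t=manip.camera("top")
cv2.imwrite("pics/p4s.png",d[:,:,::-1]);cv2.imwrite("pics/p4t.png",t[:,:,::-1]);cv2.imwrite("pics/p4w.png",w[:,:,::-1])
cv2.imwrite("pics/p4.png",np.vstack([np.hstack([cv2.resize(w[:,100:540],(400,364)),cv2.resize(d[200:300,255:365],(400,364),interpolation=2)]),np.hstack([cv2.resize(t[160:240,135:335],(560,224),interpolation=2),np.zeros((224,240,3),np.uint8)])])[:,:,::-1])
print(s["clock"],s["eef_pos"],s["eef_rot"],s["finger_gap"])
```

```text
14.325 [548.55148073 374.70907573 282.88548582] [-3.14132631e+00 -3.96794936e-05  1.60322273e+00] 0.002349994567982076
```

View pics/p4.png

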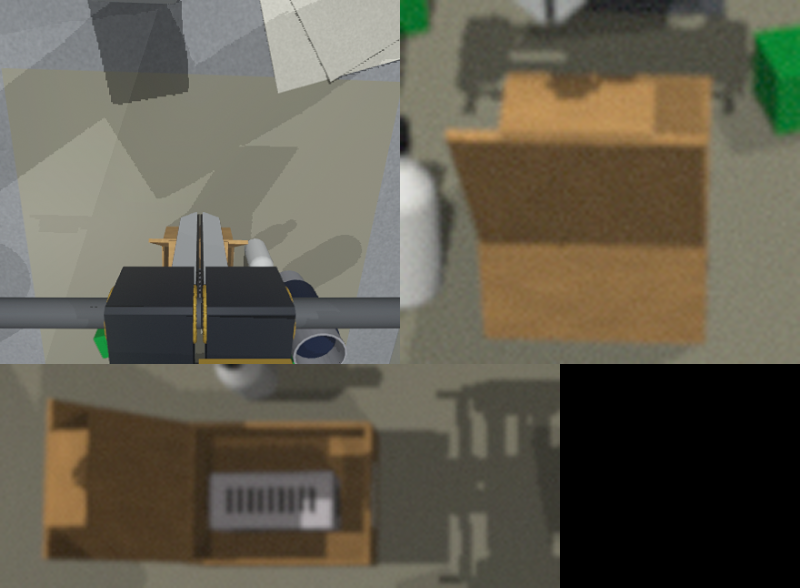

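Run:
```python
from h import *
t=cam("top");s=cam("side")
A=tri(t,(166.1,182.9),s,(282.5,220.3));B=tri(t,(166.1,218.6),s,(325,220.5));print(A,B)
ca=tri(t,(151.7,173.2),s,(255+48/3.636,200+131/3.64));cb=tri(t,(151.7,229.6),s,(255+307/3.636,200+138/3.64));print(ca,cb)
c=(ca[0]+cb[0])/2
h=np.array([548,239.8,66]);e=c-h;th=np.pi-np.arctan2(e[2],e[1]);print("theta",th,c)
d=np.array([-np.cos(th),np.sin(th)]);q=np.array([-np.sin(th),-np.cos(th)])
for s_ in(.1,0,-.1,-.2,-.3,-.45):
    v=30*(np.cos(s_)*q+np.sin(s_)*d);P=[[549+x,c[1]+v[0],c[2]+v[1]] for x in(31,-31)];print(s_,v.round(1),proj(t,P).round(1).tolist(),proj(s,P).round(1).tolist())
```

```text
(array([582.51253029, 276.67203103, 184.78574579]), np.float64(1.6473843060505073)) (array([516.4595891 , 273.91140115, 184.69668416]), np.float64(2.4376892081945307))
(array([601.15546196, 307.29959096, 176.88821607]), np.float64(0.8112095078711763)) (array([494.62306589, 303.56908414, 174.37125837]), np.float64(0.2867259413769304))
theta 2.1102527748585205 [547.88926393 305.43433755 175.62973722]
0.1 [-24.1  17.9] [[161.7, 183.1], [160.3, 216.8]] [[284.0, 217.5], [324.5, 218.6]]
0 [-25.7  15.4] [[163.2, 183.3], [161.7, 216.9]] [[284.2, 218.2], [324.6, 219.3]]
-0.1 [-27.1  12.8] [[164.4, 183.5], [163.0, 217.0]] [[284.4, 219.1], [324.6, 220.2]]
-0.2 [-28.3  10. ] [[165.6, 183.7], [164.2, 217.1]] [[284.6, 220.1], [324.7, 221.2]]
-0.3 [-29.1   7.1] [[166.6, 184.0], [165.2, 217.1]] [[284.7, 221.3], [324.7, 222.4]]
-0.45 [-29.9   2.7] [[167.9, 184.3], [166.5, 217.3]] [[284.9, 223.4], [324.7, 224.5]]
```

Request:
servo_tool(rows=[[0,0,0,0,-7,-32,1],[0,0,0,0,-8,-32,1],[0,0,0,0,-7,-32,1],[0,0,0,0,-8,-32,1],[0,0,0,0,-9.5,1,1],[0,0,0,0,-9.5,1,1],[0,0,0,0,-9.5,1,1],[0,0,0,0,-9.5,1,1],[0,0,0,0,-9.5,1,1],[0,0,0,0,-9.5,1,1],[0,0,0,0,-9.5,0,1],[0,0,0,0,-9.5,0,1],[0,0,0,0,-9.5,0,1],[0,0,0,0,-9.5,0,1],[0,0,0,0,0,0,1]])

```text
clock: 16.35
eef_pos: [549.2, 246.9, 161.3]
eef_rot: [-3.141, 0.0, 1.6]
wrist_force: [0.6, 0.6, -0.2]
finger_gap: 0.4
finger_force: 0.0
```

Request:
servo_tool(rows=[[0,0,0,0,-9.9,-1.5,1],[0,0,0,0,-9.9,-1.8,1],[0,0,0,0,-9.9,-2,1],[0,0,0,0,-9.7,-4.8,1],[0,0,0,0,-9.7,-5.3,1],[0,0,0,0,-9.6,-5.8,1],[0,0,0,0,-7.7,-7.8,1],[0,0,0,0,-7.2,-8.3,1],[0,0,0,0,-6.8,-8.8,1],[0,0,0,0,0,0,1]])

```text
clock: 17.6
eef_pos: [548.8, 166.7, 114.3]
eef_rot: [-3.14, 0.0, 1.6]
wrist_force: [-0.2, 0.6, 0.2]
finger_gap: 0.2
finger_force: 0.0
```

Run:
```python
from h import *
s=manip.read_state();w=manip.camera("wrist");d=manip.camera("side");t=manip.camera("top")
cv2.imwrite("pics/p5.png",np.vstack([np.hstack([cv2.resize(w[:,100:540],(400,364)),cv2.resize(d[190:300,255:365],(400,364),interpolation=2)]),np.hstack([cv2.resize(t[160:240,135:335],(560,224),interpolation=2),np.zeros((224,240,3),np.uint8)])])[:,:,::-1])
print(s["clock"],s["eef_pos"],s["eef_rot"],s["finger_gap"])
```

```text
17.6 [548.8133911  166.67978949 114.32740213] [-3.14012083e+00  3.80855210e-04  1.60017647e+00] 0.20469893300981537
```

View pics/p5.png

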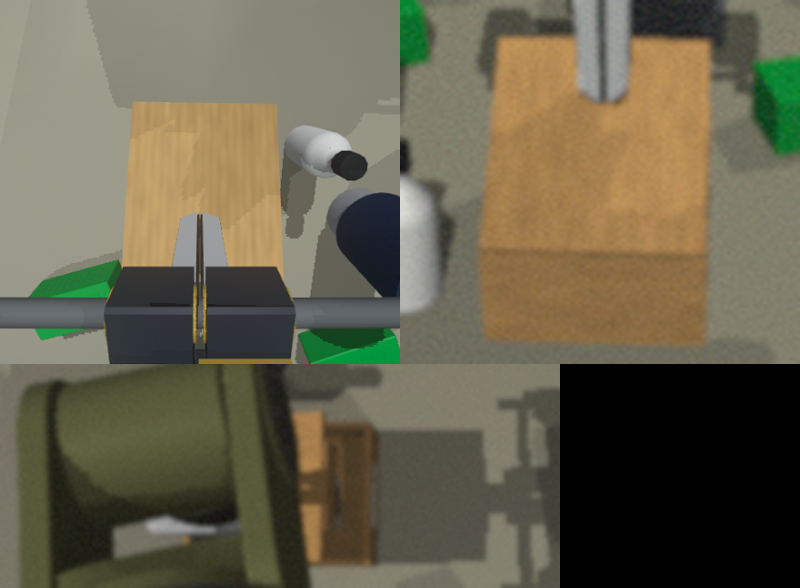

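Request:
servo_tool(rows=[[0,0,0,0,-3,-5.4,1],[0,0,0,0,-2.7,-5.4,1],[0,0,0,0,-2.4,-5.5,1],[0,0,0,0,-2.1,-5.5,1],[0,0,0,0,-1.2,-5.4,1],[0,0,0,0,-1,-5.4,1],[0,0,0,0,-0.5,-4.4,1],[0,0,0,0,0,0,1]])

```text
clock: 18.75
eef_pos: [549.0, 154.3, 77.8]
eef_rot: [-3.141, 0.0, 1.601]
wrist_force: [0.9, 0.2, 0.3]
finger_gap: 0.2
finger_force: 0.0
```

Request:
servo_tool(rows=[[0,0,0,0,0,-3,1],[0,0,0,0,0,-3,1],[0,0,0,0,0,-2,1],[0,0,0,0,0,0,1]])

```text
clock: 19.25
eef_pos: [549.0, 154.3, 70.0]
eef_rot: [-3.141, -0.0, 1.601]
wrist_force: [-0.2, 0.2, -0.2]
finger_gap: 0.3
finger_force: 0.0
```

Request:
servo_tool(rows=[[0,0,0,0,0,-1,1],[0,0,0,0,0,-1,1],[0,0,0,0,0,0,1]])

```text
clock: 19.62
eef_pos: [549.1, 154.3, 68.3]
eef_rot: [-3.142, 0.0, 1.601]
wrist_force: [-0.9, -1.1, 2.3]
finger_gap: 0.1
finger_force: 0.6
```

Request:
servo_tool(rows=[[0,0,0,0,0,-0.8,1],[0,0,0,0,0,0,1]])

```text
clock: 19.88
eef_pos: [549.3, 154.3, 68.0]
eef_rot: [3.141, -0.0, 1.601]
wrist_force: [-4.0, -0.9, 7.5]
finger_gap: 0.1
finger_force: 4.0
```

Request:
servo_tool(rows=[[0,0,0,0,0,20,1],[0,0,0,0,0,40,1],[0,0,0,0,0,50,1],[0,0,0,0,-40,40,1],[0,0,0,0,-60,0,1],[0,0,0,0,-60,0,1],[0,0,0,-20,-50,0,1],[0,0,0,-20,-50,0,1],[0,0,0,0,0,0,1],[0,0,0,0,0,0,1],[0,0,0,0,0,0,1]])

```text
clock: 21.25
eef_pos: [509.5, -104.6, 217.3]
eef_rot: [-3.141, -0.0, 1.602]
wrist_force: [-0.0, 0.9, -0.7]
finger_gap: 0.9
finger_force: 0.0
```

Run:
```python
from h import *
s=manip.read_state();w=manip.camera("wrist");d=manip.camera("side");t=manip.camera("top")
cv2.imwrite("pics/p6.png",np.vstack([np.hstack([cv2.resize(w[:,100:540],(400,364)),cv2.resize(d[120:300,220:400],(400,364),interpolation=2)]),np.hstack([cv2.resize(t[160:240,135:335],(560,224),interpolation=2),cv2.resize(t[90:290,320:480],(240,224),interpolation=2)])])[:,:,::-1])
print(s["clock"],s["eef_pos"],s["finger_force"],s["wrist_force"])
```

```text
21.25 [ 509.51071428 -104.64173368  217.29438082] 0.0 [-0.04823054  0.88562336 -0.70353109]
```

View pics/p6.png

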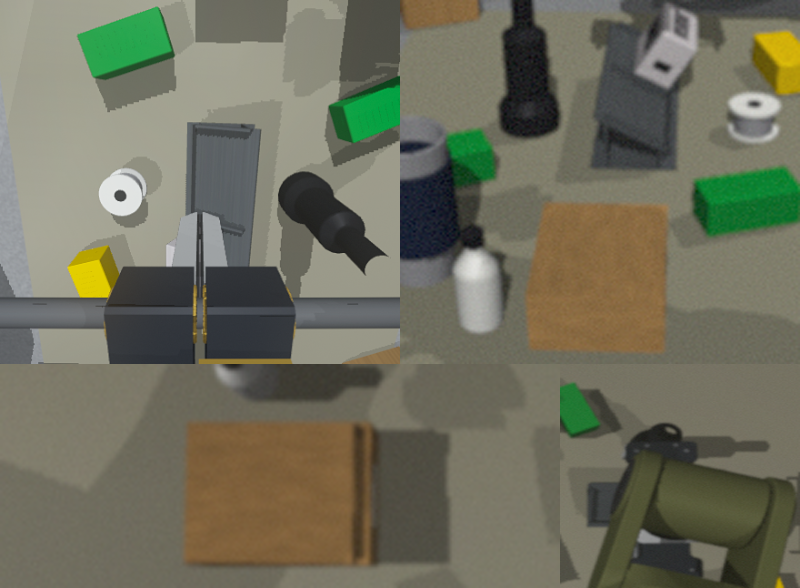

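```bash
python3 -c "
from cell import manip
print(manip.sign_off())"
```

```text
the job is handed in; nothing more can be done
None
```

I handed the job in at about 21 s. In the last pictures the flap lies flat on the carton with its tab behind the front wall, the taller unit is in its seat, and the bottle, tumbler, spool and heat gun look unmoved. The lower unit was last seen upright on the carton floor with room for the tab, before I shut the flap. The sign-off gave no verdict.

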